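# Shut the covered air valve

### The job

Shut the compressed-air valve with the red handle, which is hidden under the sliding metal cover of the green valve box: push the cover by its black rib all the way across to the other end of the box, then push the red handle round until it is fully shut, straight across its pipe. Slide the cover in its tracks without lifting it off, leave the blue valve as it is, and do not disturb the things standing on the bench.

Things in the scene. Friction and masses are not known exactly. Their poses are not given: they have to be found in the camera images.
- airbox: Fixed green open-topped valve box, 214 (x) by 340 (y) by 83 mm high; 26 mm pipe stubs on both long sides. Origin: centre of its underside, on the bench; z up. Inside: shaft 170 (x) by 320 mm (y), floor 8 mm up, ledges for the cover 75 mm up along both long sides. Red and blue valves stand in its +y and -y halves (bay centres y = +80 and -80 mm); which is where varies.
- cover: Loose aluminium plate, 189 (x) by 150 (y) by 6 mm, 0.25 to 0.5 kg, on the box's ledges. Origin: centre of its underside; axes as the box's. In its middle a black rib, 90 mm along x, 14 mm thick, top 34 mm above the underside. Starts over the red valve at one end; a few N slide it 165 mm along y to the other end wall, over the blue valve: its centre is then at y = +85 or -85 mm of the box.
- marked_valve: Fixed brass valve with the red handle, on a steel pipe along x; below the handle nothing is higher than 42 mm above the bench. Origin: on the handle's vertical turning axis, at bench height; axes as the box's. It lies at x = +45 mm of the box, 15 mm to the -y side of its bay's centre.
- marked_bay (a point): Centre of the half of the box in which the red valve stands, at bench height; axes as the box's.
- marked_handle (a joint): Angle of the red handle, rad. 0 = open, pointing along the pipe to the box's -x. It turns clockwise seen from above, tip towards the box's +y; shut is against the stop at 1.571, across the pipe, pointing to +y. Starts at 0 to 0.4, needs about 0.3 N m (5 N at the tip), stays where it is left.
- marked_tip (a point): On the red handle's centre line, 65 mm from its turning axis, at mid height (55 mm above the bench). The handle is a bar reaching 75 mm from the axis, 14 mm thick, from 45 to 66 mm above the bench; its outer 56 mm is a red sleeve.
- other_valve: The same valve with the blue handle, in the other half of the box; origin and axes as the red one's.
- other_handle (a joint): Angle of the blue handle, as for the red one; to be left alone.
- other_tip (a point): On the blue handle's centre line, 65 mm from its turning axis, at mid height.
- tin: Loose tin with a yellow label, 60 mm across, 100 mm high, standing on the bench; origin at the centre of its underside.
- mug: Loose white mug, 76 mm across, 90 mm high, standing on the bench; origin at the centre of its underside.
- tape: Loose orange roll of tape, 90 mm across, 25 mm high, lying flat; origin at the centre of its underside.
- wrench: Loose steel wrench lying on the bench beyond the box.
Not all that is in view belongs to the job. Leave any brown look-alike of the cover alone.

How it is judged:
By the outcome, as a careful person would: the job done as asked, in the order asked, and still so for the second after the job is handed in, with the robot touching nothing.
It also fails if it takes over 53 s, if anything falls off the work surface, if the arm or the gripper's body presses on something with over 40 N, if the wrist force passes 120 N, or if a joint passes its speed limit or range.

### The arm

A 7-joint arm with a two-finger parallel gripper is mounted at the origin on the work surface. World frame = base frame: x ahead of the robot, y to its left, z up, the work surface at z = 0. Lengths are in m, angles in rad, forces in N, time in s.
With the tool pointing down it reaches from about 0.425 to 0.825 m from the base axis. Payload 3.6 kg.
Tool frame: the origin (TCP) lies at the very end of the fingers, on their centre line; the grasp point (between the pads) lies 19 mm behind it (arm.pinch_z is the distance from the TCP to the grasp point, in m); z points along the fingers, y is the direction in which the jaws open and shut (so a half turn about z gives the same grasp; the last joint's range is limited). The gripper opens to 93 mm and grips with 3 to 60 N. Pads are 15 mm wide; open, the fingers measure 128 mm over their backs; the gripper's body (75 mm by 188 mm) begins 65 mm behind the grasp point.
Start: joints at [1.214, 0.615, -0.013, 1.423, 0.008, 1.103, -0.04], TCP at [0.211, -0.615, 0.219] pointing down, gripper open.
Joint ranges: [-3.12, 3.12], [-0.3, 2.06], [-1.34, 1.32], [0.26, 2.42], [-1.36, 4.5], [0.01, 1.98], [-2.84, 2.84]. Speed limits (rad/s): [2.79, 2.79, 3.14, 3.14, 3.14, 3.14, 3.14].

### API

Orientations are given as a rotation vector (axis times angle).
In Python, from plant import arm gives the robot as it stands. The module is installed in compiled form; this text tells all that it offers.
- The arm moves only by the shell command python3 -m crank 'ROWS' [FORCE]. ROWS is JSON, a list of rows, each an object with "grip": the opening, from 0 (shut) to 1 (fully open); "offset": the shift along the tool's x, y, z in mm, a list of three; "twist": the turn, a rotation vector about the tool's x, y, z in degrees, a list of three. A call has 1 to 10 rows; each row shifts and turns the pose as measured when the row begins, along the tool's axes as they then stand; what a row does not reach is not made up. A row lasts 1/8 s, in which the tool goes at most 62.5 mm and 10.7 degrees, less where a joint would pass 70% of its speed; a pose out of reach is approached as far as the arm can. A call is refused whole if a number of a shift passes 62.5 or a number of a turn 10.7, either way. A call with a gripper value outside its range is refused whole. The fingers move at their own pace and stop on an object; FORCE is the grip in N (left out, the last holds). Time passes only in rows, so rows that do not move let the fingers close. It gives the time, the measured TCP pose, the force and the opening at its end, in the units of the state.
- arm.read_state(): the state, without advancing time (a new reading comes with each control period).
- arm.camera(name): name is "scene" or "top" or "wrist"; returns (picture, depth): 384x512x3 uint8, red, green, blue; 384x512 float32, m along the optical axis (not along the pixel's ray), 0 where there is no reading.
- arm.get_calibration(name): a dict with "K" (3x3 intrinsics, pixels), "dist_coeffs" ([k1, k2, p1, p2, k3] as OpenCV has them; the pictures are not rectified), "rvec" (rotation vector, rad) and "tvec" (3), from world to camera coordinates, as OpenCV has them. Camera axes: x right, y down, z forward; pixel columns grow to the right and rows downward; lengths in m; the calibration is good to about 2 mm. A picture is of the moment at which its call begins: read the wrist's pose just before it. get_calibration takes no time and is no camera call; for the wrist camera it gives the pose at the moment of the call.
- arm.job_done(): hands the job in, once; it reports no verdict.
The state is a dict: "clock": time; "qpos": joint angles; "qvel": joint speeds; "joint_torque": joint torques, N m; "ee_pos": TCP position; "tool_rot": TCP orientation; "force": force on the tool from outside, world axes, zero at the start; "wrist_torque": the same for the moment, N m; "finger_gap": finger opening in m.
Only numpy, scipy, OpenCV 4.12 (cv2) and the standard library are available. Lean on these libraries where they do the work, as an engineer would, in place of code of your own. Each camera call takes 0.05 s, during which the arm holds its last target.

## Working session

There is one attempt and no reset: what is moved stays moved. The work goes in short steps, Python scripts to look and compute and a shell command to move; the robot and the scene stay as the last step left them, time stands still between calls to the robot, and variables do not carry over. Pictures are saved under pics/ and viewed, and the job is handed in when it is done.

```bash
mkdir -p pics; cat > h.py <<'E'
import numpy as np, cv2
from plant import arm
from scipy.spatial.transform import Rotation as R
def snap(n,f):
    c=arm.get_calibration(n); p,d=arm.camera(n)
    cv2.imwrite(f'pics/{f}.png',cv2.cvtColor(p,cv2.COLOR_RGB2BGR)); np.savez(f'pics/{f}.npz',p=p,d=d,**{k:np.array(v) for k,v in c.items()})
    return p,d,c
def ray(c,uv):
    uv=np.array(uv,float).reshape(-1,1,2)
    n=cv2.undistortPoints(uv,np.array(c['K']),np.array(c['dist_coeffs'])).reshape(-1,2)
    Rm=cv2.Rodrigues(np.array(c['rvec'],float))[0]; o=-Rm.T@np.array(c['tvec'],float).reshape(3)
    return o,np.c_[n,np.ones(len(n))]@Rm
def plane(c,uv,z):
    o,d=ray(c,uv); return o+d*((z-o[2])/d[:,2])[:,None]
def depthpt(c,uv,dd):
    o,d=ray(c,uv); return o+d*np.array(dd).reshape(-1,1)
E
python3 - <<'E'
from h import *
s=arm.read_state(); print({k:np.round(v,3) for k,v in s.items()})
print(R.from_rotvec(s['tool_rot']).as_matrix().round(3))
snap('top','t0');snap('scene','s0')
E
```

```text
{'clock': np.float64(0.0), 'qpos': array([ 1.214,  0.616, -0.013,  1.425,  0.008,  1.103, -0.04 ]), 'qvel': array([ 0.002,  0.   , -0.   , -0.001, -0.   ,  0.   , -0.001]), 'joint_torque': array([-0.0000e+00, -4.5892e+01,  2.0900e-01, -1.6574e+01, -6.1000e-02,
        2.1000e-02,  0.0000e+00]), 'ee_pos': array([ 0.211, -0.614,  0.217]), 'tool_rot': array([-3.096e+00, -5.170e-01,  1.000e-03]), 'force': array([ 0.23 , -0.502,  0.058]), 'wrist_torque': array([ 0.014, -0.   , -0.017]), 'finger_gap': np.float64(0.093)}
[[ 0.946  0.325 -0.001]
 [ 0.325 -0.946  0.002]
 [-0.    -0.003 -1.   ]]
```

View pics/t0.png

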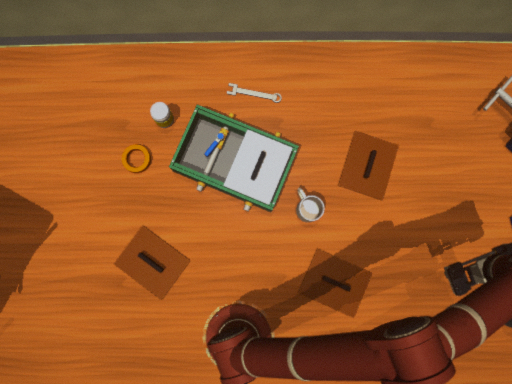

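View pics/s0.png

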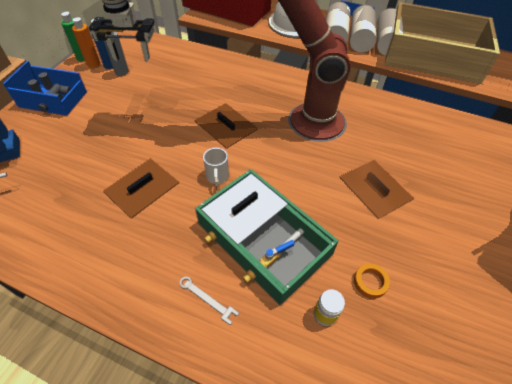

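```bash
python3 - <<'E'
import cv2
a=cv2.imread('pics/t0.png')[95:220,155:335]; cv2.imwrite('pics/t0z.png',cv2.resize(a,None,fx=4.4,fy=4.4,interpolation=cv2.INTER_CUBIC))
a=cv2.imread('pics/s0.png')[140:330,180:400]; cv2.imwrite('pics/s0z.png',cv2.resize(a,None,fx=3,fy=3,interpolation=cv2.INTER_CUBIC))
E
```

```text
(no output)
```

View pics/t0z.png

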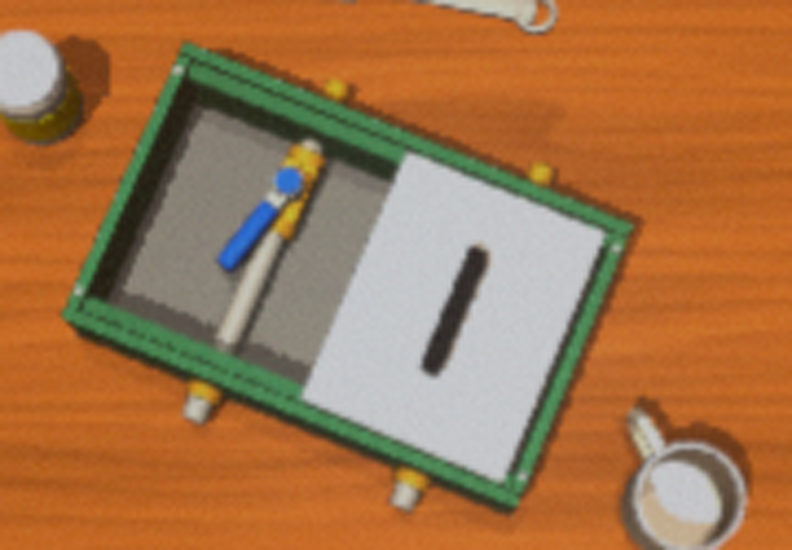

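View pics/s0z.png

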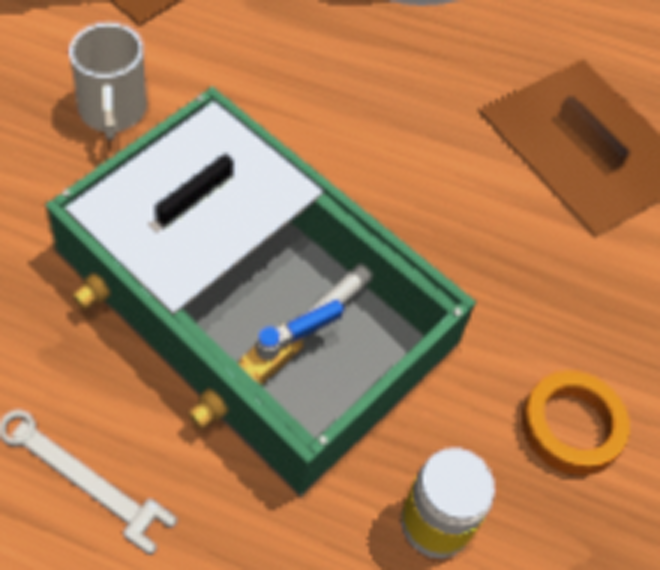

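```bash
cat >> h.py <<'E'
def cloud(p,d,c):
    v,u=np.mgrid[0:384,0:512]; uv=np.c_[u.ravel(),v.ravel()]
    return depthpt(c,uv,d.ravel()).reshape(384,512,3)
def load(f):
    z=np.load(f'pics/{f}.npz'); return z['p'],z['d'],{k:z[k] for k in('K','dist_coeffs','rvec','tvec')}
E
python3 - <<'E'
from h import *
for f in('t0','s0'):
    p,d,c=load(f); P=cloud(p,d,c); hsv=cv2.cvtColor(p,cv2.COLOR_RGB2HSV)
    g=(hsv[...,0]>50)&(hsv[...,0]<90)&(hsv[...,1]>80)&(P[...,2]>.078)&(P[...,2]<.09)&(P[...,0]>.3)&(P[...,0]<.9)
    q=P[g]; r=cv2.minAreaRect((q[:,:2]*1000).astype(np.float32)); print(f,g.sum(),r,np.median(q[:,2])); print(cv2.boxPoints(r))
    # black rib top
    k=(hsv[...,2]<70)&(P[...,2]>.1)&(P[...,2]<.12)&(abs(P[...,0]-r[0][0]/1000)<.25)&(abs(P[...,1]-r[0][1]/1000)<.25)
    q=P[k]; 
    if len(q)>5: print('rib',len(q),np.median(q,0),cv2.minAreaRect((q[:,:2]*1000).astype(np.float32)))
    w=(hsv[...,1]<50)&(hsv[...,2]>150)&(abs(P[...,2]-.081)<.006)&(abs(P[...,0]-r[0][0]/1000)<.2)&(abs(P[...,1]-r[0][1]/1000)<.2)
    q=P[w];print('cover',len(q),cv2.minAreaRect((q[:,:2]*1000).astype(np.float32)))
    uv=np.argwhere((hsv[...,0]>105)&(hsv[...,0]<125)&(hsv[...,1]>150)&(abs(P[...,0]-r[0][0]/1000)<.2)&(abs(P[...,1]-r[0][1]/1000)<.2)); print('blue',len(uv),P[uv[:,0],uv[:,1]].mean(0))
for uv,n in (((160,106),'tin'),((137,158),'tape'),((311,208),'mug')):
    p,d,c=load('t0');P=cloud(p,d,c);print(n,P[uv[1],uv[0]])
E
```

```text
t0 934 ((546.2120971679688, 8.806045532226562), (337.8022766113281, 213.08743286132812), 66.60982513427734) 0.08206860583434128
[[ 381.3717  -103.91841]
 [ 576.94824 -188.5121 ]
 [ 711.0525   121.5305 ]
 [ 515.47595  206.12419]]
rib 103 [ 0.5136194  -0.06456179  0.1077101 ] ((514.5223999023438, -64.30075073242188), (10.717594146728516, 86.33553314208984), 66.76402282714844)
cover 2705 ((529.0631713867188, -31.10211181640625), (421.98114013671875, 189.5753936767578), 67.06256103515625)
blue 87 [0.58432957 0.07272458 0.06554378]
s0 1224 ((551.6292114257812, 7.6842498779296875), (338.7041320800781, 213.92530822753906), 66.74988555908203) 0.08271490474764975
[[ 386.50195  -105.691765]
 [ 583.05444  -190.13785 ]
 [ 716.7565    121.060265]
 [ 520.204     205.50635 ]]
rib 137 [ 0.52289949 -0.06470767  0.10785557] ((520.7407836914062, -65.06678009033203), (12.056694030761719, 88.52561950683594), 66.85469818115234)
cover 2764 ((532.3961791992188, -29.183013916015625), (413.7950134277344, 192.27796936035156), 66.8414077758789)
blue 127 [0.58968227 0.07234791 0.06548059]
tin [0.70025343 0.23059364 0.10358562]
tape [ 0.56157795  0.32329012 -0.00571794]
mug [ 0.39267263 -0.23253394  0.00385468]
```

```bash
python3 -m crank '[{"grip":1,"offset":[47,-42,0],"twist":[0,0,0]},{"grip":1,"offset":[47,-42,0],"twist":[0,0,0]},{"grip":1,"offset":[47,-42,0],"twist":[0,0,0]},{"grip":1,"offset":[47,-42,0],"twist":[0,0,0]},{"grip":1,"offset":[47,-42,0],"twist":[0,0,0]},{"grip":1,"offset":[47,-42,0],"twist":[0,0,0]},{"grip":1,"offset":[47,-42,0],"twist":[0,0,0]},{"grip":1,"offset":[47,-42,0],"twist":[0,0,0]},{"grip":1,"offset":[47,-42,0],"twist":[0,0,0]},{"grip":1,"offset":[47,-42,0],"twist":[0,0,0]}]'
python3 -m crank '[{"grip":1,"offset":[0,0,0],"twist":[0,0,10.5]},{"grip":1,"offset":[0,0,0],"twist":[0,0,10.5]},{"grip":1,"offset":[0,0,0],"twist":[0,0,10.5]},{"grip":1,"offset":[0,0,0],"twist":[0,0,10.5]},{"grip":1,"offset":[0,0,0],"twist":[0,0,0]}]'
cat >> h.py <<'E'
C=np.array([.549,.008]); A=np.radians(66.7)
Y=np.array([np.cos(A),np.sin(A)]); X=np.array([Y[1],-Y[0]])
def box(p): p=np.asarray(p)[...,:2]-C; return np.stack([p@X,p@Y],-1)*1000
def wor(b): return C+(b[0]*X+b[1]*Y)/1000
def st():
    s=arm.read_state(); M=R.from_rotvec(s['tool_rot']).as_matrix()
    print('t',round(float(s['clock']),2),'pos',np.round(s['ee_pos'],4),'box',box(s['ee_pos']).round(1),'F',np.round(s['force'],1),'gap',round(float(s['finger_gap']),4),'Fbox',(X@s['force'][:2]).round(1),(Y@s['force'][:2]).round(1)); print('toolx,y in box deg',[float(np.degrees(np.arctan2(Y@M[:2,i],X@M[:2,i])).round(1)) for i in(0,1)],'z',M[:,2].round(3))
    return s,M
E
python3 - <<'E'
from h import *
s,M=st(); snap('wrist','w1')
E
```

```text
clock: 1.35
ee_pos: [0.5155, -0.0716, 0.2137]
tool_rot: [-3.099, -0.497, 0.008]
force: [1.0, -1.1, 1.1]
finger_gap: 0.0928
clock: 1.98
ee_pos: [0.5164, -0.0626, 0.2114]
tool_rot: [-3.068, 0.656, 0.017]
force: [0.1, 0.6, -0.3]
finger_gap: 0.0932
t 1.98 pos [ 0.5164 -0.0626  0.2114] box [ -2.1 -77.7] F [ 0.1  0.6 -0.3] gap 0.0932 Fbox -0.2 0.6
toolx,y in box deg [-0.8, -90.8] z [-0.009  0.007 -1.   ]
```

View pics/w1.png

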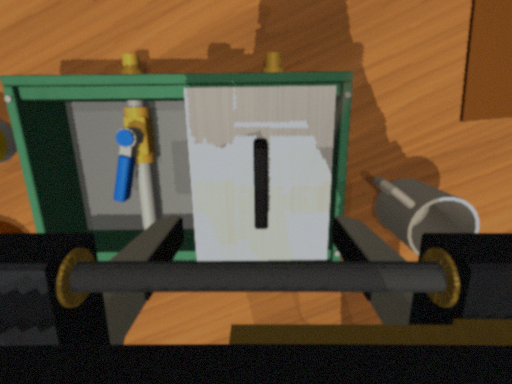

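The wrist view shows the rib at about (260,183), the box rim from (5,75) to (350,75), the blue valve at (126,137), and the mug outside the box at lower right.

```bash
python3 - <<'E'
from h import *
p,d,c=load('w1'); P=cloud(p,d,c); hsv=cv2.cvtColor(p,cv2.COLOR_RGB2HSV)
k=((hsv[...,2]<60)&(np.arange(384)[:,None]<235)&(np.arange(384)[:,None]>130)&(abs(np.arange(512)-260)<20)).astype(np.uint8)
n,l,s,ce=cv2.connectedComponentsWithStats(k); i=1+s[1:,4].argmax(); print(s[i],ce[i],plane(c,[ce[i]],.109),box(plane(c,[ce[i]],.109)))
e=plane(c,[(261,140),(261,228)],.109); print('rib ends',box(e))
pts=plane(c,[(5,76),(352,73)],.083); print(pts,box(pts))
print('cover edges',box(plane(c,[(185,150),(335,150)],.081)))
print('blue axis',box(plane(c,[(126,136),(120,198)],.066)))
print(P[60:100,260,2].round(3)[::5])
E
```

```text
[ 254  139   14   89 1077] [260.79387187 182.67966574] [[ 0.51943711 -0.06724373  0.109     ]] [[  2.61038723 -80.80079596]]
rib ends [[ 43.29540073 -81.46804804]
 [-44.2881318  -80.4571776 ]]
[[ 0.70902334  0.11557052  0.083     ]
 [ 0.57654661 -0.18828689  0.083     ]] [[ 104.42382385  162.09426897]
 [ 102.94048066 -169.38304653]]
cover edges [[  31.63075014   -3.04401498]
 [  29.41321135 -157.88361215]]
blue axis [[ 45.58061492  62.71370311]
 [-23.49739203  78.7696731 ]]
[ 0.    -0.001 -0.002  0.082  0.083  0.074  0.081  0.08 ]
```

```bash
python3 -m crank '[{"grip":0.6,"offset":[2,3,40],"twist":[0,0,-0.8]},{"grip":0.6,"offset":[0,0,40],"twist":[0,0,0]},{"grip":0.6,"offset":[0,0,22],"twist":[0,0,0]},{"grip":0.6,"offset":[0,0,12],"twist":[0,0,0]},{"grip":0.6,"offset":[0,0,0],"twist":[0,0,0]}]' 5
python3 - <<'E'
from h import *
s,M=st(); snap('wrist','w2')
E
```

```text
clock: 2.65
ee_pos: [0.5176, -0.0658, 0.0951]
tool_rot: [-3.074, 0.613, 0.011]
force: [0.2, -0.2, 0.3]
finger_gap: 0.0561
t 2.65 pos [ 0.5176 -0.0658  0.0951] box [  0.3 -80.2] F [ 0.2 -0.2  0.3] gap 0.0561 Fbox 0.2 -0.1
toolx,y in box deg [0.7, -89.3] z [-0.006  0.008 -1.   ]
```

View pics/w2.png

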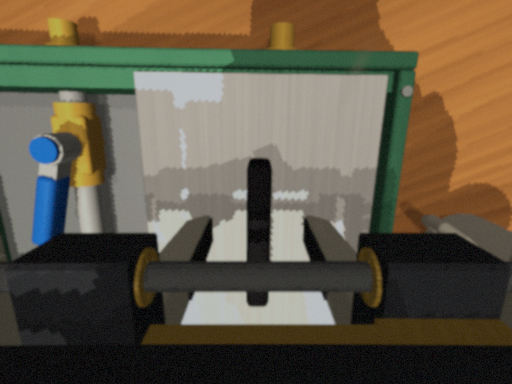

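```bash
python3 -m crank '[{"grip":0.19,"offset":[0,0,4],"twist":[0,0,0]},{"grip":0.19,"offset":[0,0,0],"twist":[0,0,0]},{"grip":0.19,"offset":[0,0,0],"twist":[0,0,0]},{"grip":0.19,"offset":[0,-8,0],"twist":[0,0,0]},{"grip":0.19,"offset":[0,-15,0],"twist":[0,0,0]},{"grip":0.19,"offset":[0,-15,0],"twist":[0,0,0]}]'
python3 - <<'E'
from h import *
s,M=st()
E
```

```text
clock: 3.45
ee_pos: [0.5343, -0.0316, 0.094]
tool_rot: [-3.076, 0.617, 0.002]
force: [-0.2, -2.0, -2.2]
finger_gap: 0.0178
t 3.45 pos [ 0.5343 -0.0316  0.094 ] box [  2.2 -42.2] F [-0.2 -2.  -2.2] gap 0.0178 Fbox 0.6 -1.9
toolx,y in box deg [0.6, -89.4] z [-0.     0.005 -1.   ]
```

```bash
python3 -m crank '[{"grip":0.19,"offset":[0,-15,1],"twist":[0,0,0]},{"grip":0.19,"offset":[0,-15,1],"twist":[0,0,0]},{"grip":0.19,"offset":[0,-15,0],"twist":[0,0,0]},{"grip":0.19,"offset":[0,-15,0],"twist":[0,0,0]},{"grip":0.19,"offset":[0,-15,0],"twist":[0,0,0]},{"grip":0.19,"offset":[0,-10,0],"twist":[0,0,0]},{"grip":0.19,"offset":[0,-10,0],"twist":[0,0,0]}]'
python3 - <<'E'
from h import *
s,M=st(); snap('top','t2')
E
```

```text
clock: 4.32
ee_pos: [0.5729, 0.0566, 0.0932]
tool_rot: [3.075, -0.616, -0.001]
force: [-0.3, -4.4, 2.1]
finger_gap: 0.0176
t 4.33 pos [0.5729 0.0566 0.0932] box [ 2.8 54.1] F [-0.3 -4.4  2.1] gap 0.0176 Fbox 1.5 -4.2
toolx,y in box deg [0.7, -89.3] z [-0.002 -0.005 -1.   ]
```

View pics/t2.png

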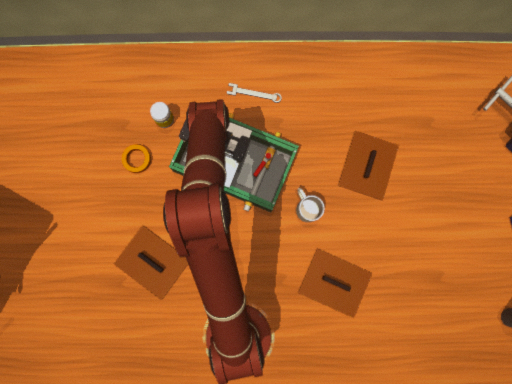

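The top view shows the cover past half way and the red handle uncovered near (263,163). I'll go on to the end wall in small steps.

```bash
python3 -m crank '[{"grip":0.19,"offset":[0,-10,0],"twist":[0,0,0]},{"grip":0.19,"offset":[0,-8,0],"twist":[0,0,0]},{"grip":0.19,"offset":[0,-6,0],"twist":[0,0,0]},{"grip":0.19,"offset":[0,-5,0],"twist":[0,0,0]},{"grip":0.19,"offset":[0,-4,0],"twist":[0,0,0]}]'
python3 -c "
from h import *
st()"
python3 -m crank '[{"grip":0.19,"offset":[0,-4,0],"twist":[0,0,0]},{"grip":0.19,"offset":[0,-4,0],"twist":[0,0,0]}]'
python3 -c "
from h import *
st()"
```

```text
clock: 5.0
ee_pos: [0.5847, 0.0847, 0.0931]
tool_rot: [3.068, -0.618, -0.007]
force: [-5.2, -9.3, 7.1]
finger_gap: 0.0186
t 5.0 pos [0.5847 0.0847 0.0931] box [ 2.5 84.5] F [-5.2 -9.3  7.1] gap 0.0186 Fbox -1.1 -10.6
toolx,y in box deg [0.5, -89.5] z [-0.007 -0.011 -1.   ]
clock: 5.25
ee_pos: [0.5845, 0.0846, 0.093]
tool_rot: [3.055, -0.623, -0.017]
force: [-3.7, -8.9, 5.0]
finger_gap: 0.0178
t 5.25 pos [0.5845 0.0846 0.093 ] box [ 2.3 84.3] F [-3.7 -8.9  5. ] gap 0.0178 Fbox 0.1 -9.7
toolx,y in box deg [0.3, -89.7] z [-0.015 -0.021 -1.   ]
```

```bash
python3 -m crank '[{"grip":0.5,"offset":[0,1,0],"twist":[0,0,0]},{"grip":0.5,"offset":[0,0,0],"twist":[0,0,0]},{"grip":0.5,"offset":[0,0,0],"twist":[0,0,0]},{"grip":0.5,"offset":[0,0,-20],"twist":[0,0,0]},{"grip":0.5,"offset":[0,0,-40],"twist":[0,0,0]},{"grip":0,"offset":[0,30,-40],"twist":[0,0,0]},{"grip":0,"offset":[0,60,-10],"twist":[0,0,0]},{"grip":0,"offset":[0,60,0],"twist":[0,0,0]},{"grip":0,"offset":[0,0,0],"twist":[0,0,0]}]'
python3 - <<'E'
from h import *
s,M=st(); snap('wrist','w3'); snap('scene','s3')
E
```

```text
clock: 6.38
ee_pos: [0.5292, -0.0421, 0.2075]
tool_rot: [3.075, -0.605, -0.013]
force: [-0.8, 1.6, -0.2]
finger_gap: 0.0113
t 6.38 pos [ 0.5292 -0.0421  0.2075] box [  1.6 -53.8] F [-0.8  1.6 -0.2] gap 0.0113 Fbox -1.3 1.1
toolx,y in box deg [1.0, -89.0] z [-0.009 -0.005 -1.   ]
```

View pics/w3.png

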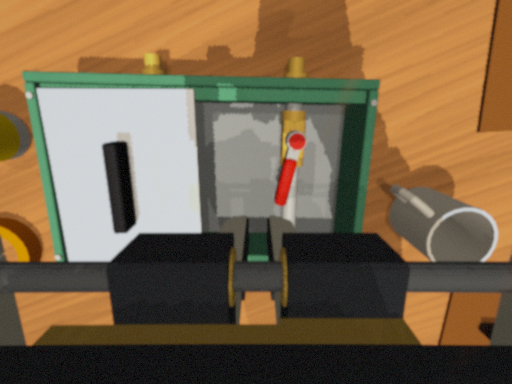

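View pics/s3.png

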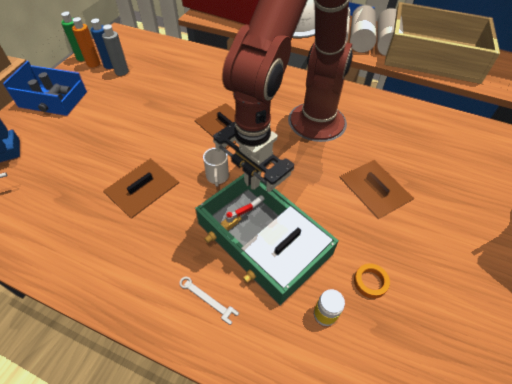

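The wrist view shows the cover at the far end with its rib at (120,187). The red handle runs from its axis at (297,142) to its tip near (281,203). The scene view agrees.

```bash
python3 - <<'E'
from h import *
p,d,c=load('w3'); P=cloud(p,d,c); hsv=cv2.cvtColor(p,cv2.COLOR_RGB2HSV)
print('cover -y edge',box(plane(c,[(196,95),(199,225)],.081)),'+y edge',box(plane(c,[(41,95)],.081)),'rib',box(plane(c,[(113,143),(122,230)],.109)),'rim corners',box(plane(c,[(27,82),(378,82)],.083)))
r=(((hsv[...,0]<6)|(hsv[...,0]>174))&(hsv[...,1]>170)&(hsv[...,2]>90)).astype(np.uint8)
r[:, :270]=0; r[:, 320:]=0; r[:120]=0; r[215:]=0
ys,xs=np.nonzero(r); b=box(plane(c,np.c_[xs,ys],.066)); print(len(b)); 
m=b[:,0]<20; l=cv2.fitLine(b[m].astype(np.float32),cv2.DIST_L2,0,.01,.01).ravel(); print('line',l,'x range',b[m].min(0),b[m].max(0)); print('cap',b[b[:,0]>35].mean(0))
print('depth z of cover',np.median(P[100:220,60:95,2]),np.median(P[100:220,150:190,2]))
p,d,c=load('s3'); P=cloud(p,d,c)
hsv=cv2.cvtColor(p,cv2.COLOR_RGB2HSV)
k=(hsv[...,2]<70)&(P[...,2]>.1)&(P[...,2]<.12)&(P[...,1]>.02)&(P[...,1]<.15)&(P[...,0]>.45)
print('rib scene',box(np.median(P[k],0)),k.sum())
E
```

```text
cover -y edge [[ 87.48249723   6.28288523]
 [-47.34719564   7.98800152]] +y edge [[ 84.1843152  154.48105326]] rib [[ 42.70363515  77.56604482]
 [-42.34187735  78.06556882]] rim corners [[  95.44196794  163.93901228]
 [ 102.2435725  -168.25514364]]
692
line [  0.979683   -0.2005525  -2.3676374 -84.606926 ] x range [-26.78112398 -95.49663699] [ 19.99815611 -75.00003327]
cap [ 43.66892054 -96.24606299]
depth z of cover 0.08045550609230648 0.08034409470345724
rib scene [ 5.49646612 85.76139689] 157
```

```bash
python3 -m crank '[{"grip":0,"offset":[-10,35,0],"twist":[0,0,1]},{"grip":0,"offset":[-10,35,0],"twist":[0,0,0]},{"grip":0,"offset":[0,0,40],"twist":[0,0,0]},{"grip":0,"offset":[0,0,40],"twist":[0,0,0]},{"grip":0,"offset":[0,0,0],"twist":[0,0,0]}]'
python3 - <<'E'
from h import *
s,M=st(); snap('wrist','w4')
E
```

```text
clock: 7.1
ee_pos: [0.491, -0.0819, 0.1253]
tool_rot: [-3.081, 0.588, 0.006]
force: [0.4, 0.5, 0.0]
finger_gap: 0.0006
t 7.1 pos [ 0.491  -0.0819  0.1253] box [ -17.7 -105.6] F [0.4 0.5 0. ] gap 0.0006 Fbox 0.2 0.6
toolx,y in box deg [1.7, -88.3] z [-0.003  0.006 -1.   ]
```

View pics/w4.png

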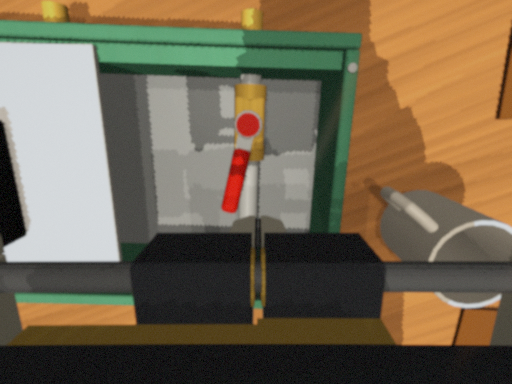

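The red handle lies at (230–250, 120–210), with the closed fingers just on its -y side. They have to go another 20 mm in -y before descending.

```bash
python3 -m crank '[{"grip":0,"offset":[0,20,0],"twist":[0,0,1.7]},{"grip":0,"offset":[0,0,0],"twist":[0,0,0]}]'
python3 -c "
from h import *
st()"
```

```text
clock: 7.4
ee_pos: [0.4873, -0.1013, 0.1292]
tool_rot: [-3.071, 0.633, -0.009]
force: [1.1, 0.9, -0.4]
finger_gap: 0.0006
t 7.4 pos [ 0.4873 -0.1013  0.1292] box [ -13.4 -124.7] F [ 1.1  0.9 -0.4] gap 0.0006 Fbox 0.6 1.2
toolx,y in box deg [-0.0, -90.0] z [ 0.007  0.005 -1.   ]
```

Need z 0.051: 78 mm down, and x −5.

```bash
python3 -m crank '[{"grip":0,"offset":[-5,0,30],"twist":[0,0,0]},{"grip":0,"offset":[0,0,25],"twist":[0,0,0]},{"grip":0,"offset":[0,0,12],"twist":[0,0,0]},{"grip":0,"offset":[0,0,8],"twist":[0,0,0]},{"grip":0,"offset":[0,0,0],"twist":[0,0,0]}]'
python3 -c "
from h import *
st()"
```

```text
clock: 8.02
ee_pos: [0.4886, -0.1004, 0.0575]
tool_rot: [-3.069, 0.636, -0.031]
force: [0.2, -0.1, -0.5]
finger_gap: 0.0003
t 8.03 pos [ 0.4886 -0.1004  0.0575] box [ -12.6 -123.4] F [ 0.2 -0.1 -0.5] gap 0.0003 Fbox 0.2 0.0
toolx,y in box deg [-0.1, -90.1] z [ 0.021  0.003 -1.   ]
```

```bash
python3 -m crank '[{"grip":0,"offset":[-6,0,6],"twist":[0,-1.1,0]},{"grip":0,"offset":[0,0,0],"twist":[0,0,0]},{"grip":0,"offset":[0,-7,0],"twist":[0,0,0]},{"grip":0,"offset":[0,-7,0],"twist":[0,0,0]}]'
python3 -c "
from h import *
st()"
```

```text
clock: 8.52
ee_pos: [0.4899, -0.0848, 0.0526]
tool_rot: [-3.065, 0.637, -0.004]
force: [0.4, 0.1, -0.2]
finger_gap: 0.0005
t 8.53 pos [ 0.4899 -0.0848  0.0526] box [ -17.6 -108.7] F [ 0.4  0.1 -0.2] gap 0.0005 Fbox 0.3 0.2
toolx,y in box deg [-0.2, -90.2] z [ 0.005  0.011 -1.   ]
```

```bash
python3 -m crank '[{"grip":0,"offset":[1,-9,0.5],"twist":[0,0,0]},{"grip":0,"offset":[2,-8,0],"twist":[0,0,0]},{"grip":0,"offset":[4,-8,0],"twist":[0,0,0]},{"grip":0,"offset":[5,-8,0],"twist":[0,0,0]}]'
python3 -c "
from h import *
st(); snap('wrist','w5')"
```

```text
clock: 9.02
ee_pos: [0.505, -0.0659, 0.0523]
tool_rot: [3.072, -0.649, -0.023]
force: [-4.7, -3.3, 6.6]
finger_gap: 0.0008
t 9.03 pos [ 0.505  -0.0659  0.0523] box [-11.2 -85.3] F [-4.7 -3.3  6.6] gap 0.0008 Fbox -3.0 -4.9
toolx,y in box deg [-0.5, -90.5] z [-0.015  0.002 -1.   ]
```

View pics/w5.png

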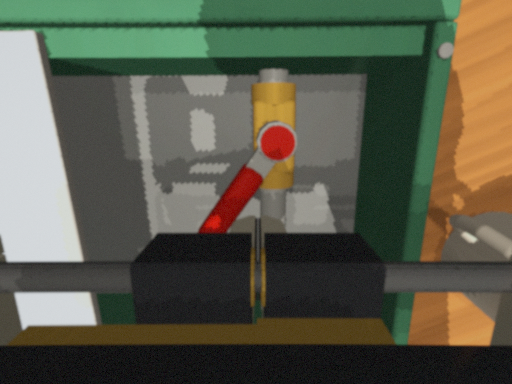

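The handle has turned to about 38° and the finger is against it. I'll carry on along the arc.

```bash
python3 -m crank '[{"grip":0,"offset":[4,-6,0],"twist":[0,0,0]},{"grip":0,"offset":[6,-7,0],"twist":[0,0,0]},{"grip":0,"offset":[8,-7,0],"twist":[0,0,0]},{"grip":0,"offset":[8,-6,0],"twist":[0,0,0]},{"grip":0,"offset":[8,-5,0],"twist":[0,0,0]}]'
python3 -c "
from h import *
st()"
```

```text
clock: 9.7
ee_pos: [0.5311, -0.0542, 0.0509]
tool_rot: [3.058, -0.65, -0.083]
force: [-5.9, -1.5, 5.3]
finger_gap: 0.0005
t 9.7 pos [ 0.5311 -0.0542  0.0509] box [  8.2 -64.2] F [-5.9 -1.5  5.3] gap 0.0005 Fbox -4.9 -3.7
toolx,y in box deg [-0.7, -90.6] z [-0.055 -0.003 -0.998]
```

```bash
python3 -m crank '[{"grip":0,"offset":[8,-4,0],"twist":[0,1.5,0]},{"grip":0,"offset":[8,-4,0],"twist":[0,1.5,0]},{"grip":0,"offset":[8,-3,0],"twist":[0,1,0]},{"grip":0,"offset":[8,-2,0],"twist":[0,0,0]}]'
python3 -c "
from h import *
st(); snap('wrist','w6')"
```

```text
clock: 10.2
ee_pos: [0.549, -0.0535, 0.0481]
tool_rot: [3.038, -0.641, -0.033]
force: [-6.5, 0.4, 4.9]
finger_gap: 0.0004
t 10.2 pos [ 0.549  -0.0535  0.0481] box [ 24.4 -56.5] F [-6.5  0.4  4.9] gap 0.0004 Fbox -6.1 -2.2
toolx,y in box deg [-0.6, -90.5] z [-0.028 -0.031 -0.999]
```

View pics/w6.png

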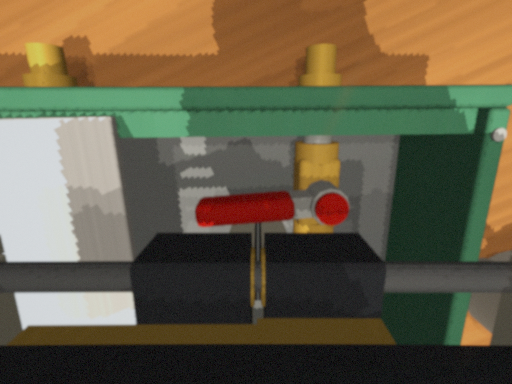

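The handle is about 85° round. I'll push on to the stop, lifting 2 mm.

```bash
python3 -m crank '[{"grip":0,"offset":[7,-4,-3],"twist":[-1,1.5,0]},{"grip":0,"offset":[8,-4,-1],"twist":[-0.5,1,0]},{"grip":0,"offset":[8,0,0],"twist":[0,0.5,0]},{"grip":0,"offset":[8,0,0],"twist":[0,0,0]}]'
python3 -c "
from h import *
st()"
python3 -m crank '[{"grip":0,"offset":[10,0,0],"twist":[0,0.5,0]},{"grip":0,"offset":[12,0,0],"twist":[0,0,0]}]'
python3 -c "
from h import *
st()"
```

```text
clock: 10.75
ee_pos: [0.5537, -0.051, 0.0468]
tool_rot: [2.999, -0.626, -0.058]
force: [-11.6, 3.3, 10.4]
finger_gap: 0.0003
t 10.75 pos [ 0.5537 -0.051   0.0468] box [ 27.6 -52.3] F [-11.6   3.3  10.4] gap 0.0003 Fbox -12.0 -1.5
toolx,y in box deg [-0.3, -90.2] z [-0.053 -0.068 -0.996]
clock: 11.0
ee_pos: [0.5532, -0.0506, 0.0452]
tool_rot: [2.999, -0.62, -0.12]
force: [-17.8, 7.8, 18.9]
finger_gap: 0.0005
t 11.0 pos [ 0.5532 -0.0506  0.0452] box [ 27.1 -52.1] F [-17.8   7.8  18.9] gap 0.0005 Fbox -19.5 0.1
toolx,y in box deg [-0.2, -89.9] z [-0.092 -0.059 -0.994]
```

Stalled with about 19 N across the handle, which looks like the stop. I'll back off and look.

```bash
python3 -m crank '[{"grip":0,"offset":[-10,0,-2],"twist":[-1,2,0]},{"grip":0,"offset":[-14,0,-2],"twist":[-1,2,0]},{"grip":0,"offset":[0,0,-30],"twist":[-1,0,0]},{"grip":0,"offset":[0,0,-50],"twist":[0,0,0]},{"grip":0,"offset":[0,0,-60],"twist":[0,0,0]},{"grip":0,"offset":[0,0,0],"twist":[0,0,0]}]'
python3 -c "
from h import *
st(); snap('wrist','w7')"
```

```text
clock: 11.75
ee_pos: [0.5376, -0.0133, 0.192]
tool_rot: [2.943, -0.59, -0.031]
force: [0.7, 0.9, -0.0]
finger_gap: 0.0004
t 11.75 pos [ 0.5376 -0.0133  0.192 ] box [ -2.1 -24.1] F [ 0.7  0.9 -0. ] gap 0.0004 Fbox 0.3 1.1
toolx,y in box deg [0.7, -89.4] z [-0.048 -0.132 -0.99 ]
```

View pics/w7.png

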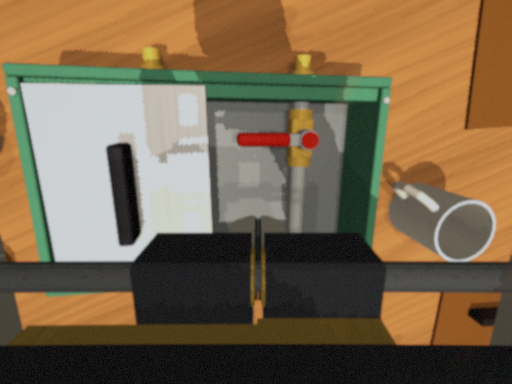

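```bash
cat > ang.py <<'E'
from h import *
import sys
def ang(f,win):
    p,d,c=load(f); hsv=cv2.cvtColor(p,cv2.COLOR_RGB2HSV)
    r=(((hsv[...,0]<6)|(hsv[...,0]>174))&(hsv[...,1]>170)&(hsv[...,2]>80))
    x0,x1,y0,y1=win; m=np.zeros_like(r); m[y0:y1,x0:x1]=r[y0:y1,x0:x1]
    ys,xs=np.nonzero(m); b=box(plane(c,np.c_[xs,ys],.066)); s=b[b[:,1]<b[:,1].max()-0]
    cap=b[b[:,1]<-88].mean(0) ; sl=b[b[:,1]>-78]
    l=cv2.fitLine(sl.astype(np.float32),cv2.DIST_L2,0,.01,.01).ravel()
    print(f,len(b),'cap',cap,'sleeve',sl.mean(0),'angle deg by line',np.degrees(np.arctan2(l[1],-l[0])),'by cap',np.degrees(np.arctan2(*( (sl.mean(0)-cap)*[-1,1])[::-1])))
E
python3 - <<'E'
from ang import *
ang('w7',(225,330,120,160))
p,d,c=load('w7'); q=box(plane(c,[(10,66),(388,80)],.083)); v=q[0]-q[1]; print('rim dir',np.degrees(np.arctan2(v[1],-v[0])),q)
print('cover',box(plane(c,[(207,90),(212,225)],.081)))
E
```

```text
w7 835 cap [ 43.47885258 -96.55441928] sleeve [ 44.30882912 -48.27449994] angle deg by line 90.02773 by cap 90.98487051665899
rim dir 90.1614398549532 [[ 102.86611059  161.9579711 ]
 [ 101.94248973 -165.83863815]]
cover [[ 89.12756564   7.16051709]
 [-40.40859394   6.27935142]]
```

The handle measures 90–91°, which is shut. I'll raise the arm clear and check the rest.

```bash
python3 -m crank '[{"grip":0,"offset":[0,0,-40],"twist":[0,0,0]},{"grip":0,"offset":[-40,30,-20],"twist":[0,0,0]},{"grip":0,"offset":[-40,60,0],"twist":[0,0,0]},{"grip":0,"offset":[-30,60,0],"twist":[0,0,0]},{"grip":0,"offset":[-30,60,0],"twist":[0,0,0]},{"grip":0,"offset":[0,60,0],"twist":[0,0,0]},{"grip":0,"offset":[0,60,0],"twist":[0,0,0]},{"grip":0,"offset":[0,0,0],"twist":[0,0,0]},{"grip":0,"offset":[0,0,0],"twist":[0,0,0]}]'
python3 - <<'E'
from h import *
st(); snap('top','t8'); snap('scene','s8')
a=cv2.imread('pics/t8.png')[85:225,115:335]; cv2.imwrite('pics/t8z.png',cv2.resize(a,None,fx=3.5,fy=3.5,interpolation=cv2.INTER_CUBIC))
for f in('t0','t8','s0','s8'):
    p,d,c=load(f); P=cloud(p,d,c); hsv=cv2.cvtColor(p,cv2.COLOR_RGB2HSV)
    B=box(P); inb=(abs(B[...,0])<115)&(abs(B[...,1])<175)
    k=(hsv[...,2]<70)&(P[...,2]>.1)&(P[...,2]<.12)&inb
    w=(hsv[...,1]<50)&(hsv[...,2]>150)&(abs(P[...,2]-.081)<.004)&inb&(abs(B[...,0])<70)
    print(f,'rib',box(np.median(P[k],0)).round(1),'cover y',np.percentile(B[w][:,1],[1,99]).round(1), 'z',P[w][:,2].mean().round(4))
E
```

```text
clock: 12.92
ee_pos: [0.2864, -0.2438, 0.2869]
tool_rot: [2.943, -0.579, -0.072]
force: [-0.4, 0.8, 0.3]
finger_gap: 0.0003
t 12.93 pos [ 0.2864 -0.2438  0.2869] box [-141.6 -335.1] F [-0.4  0.8  0.3] gap 0.0003 Fbox -0.7 0.6
toolx,y in box deg [1.0, -88.9] z [-0.074 -0.129 -0.989]
t0 rib [ -3.8 -80.6] cover y [-152.7   -6.4] z 0.0805
t8 rib [-3.9 81. ] cover y [  9.4 156.2] z 0.0807
s0 rib [  4.8 -77.1] cover y [-153.7   -6. ] z 0.0811
s8 rib [ 5.  85.2] cover y [  9.1 156.7] z 0.0812
```

View pics/t8z.png

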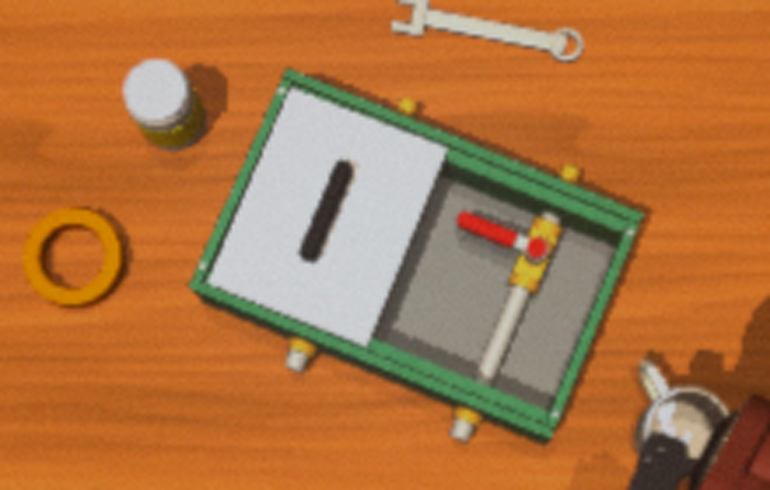

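View pics/s8.png

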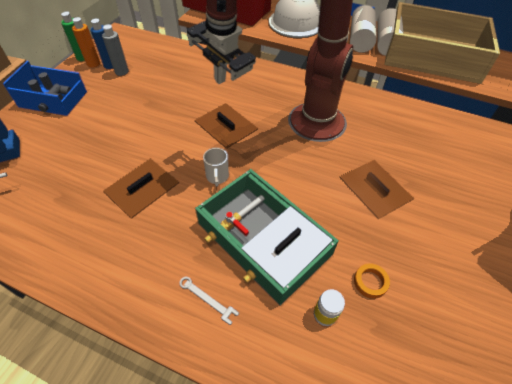

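Everything outside the box looks undisturbed. The travel measures about 162 mm, not 165, so I'll check the gap at the end wall closely.

```bash
python3 - <<'E'
from h import *
for f in('t0','t8','s0','s8'):
    p,d,c=load(f); Rm=c['rvec']
    out=[]
    for x in(-60,-30,0,30,60):
        ys=np.arange(140,176,1.) * (1 if '8' in f else -1)
        w=np.array([[*wor((x,y)),.082] for y in ys])
        uv=cv2.projectPoints(w,c['rvec'],c['tvec'],c['K'],c['dist_coeffs'])[0].reshape(-1,2)
        g=np.array([cv2.getRectSubPix(p,(1,1),tuple(map(float,q)))[0,0] for q in uv]).astype(int)
        out.append(g)
    g=np.mean(out,0).astype(int); print(f); print(' '.join(f'{abs(int(y))}:{a[0]}/{a[1]}' for y,a in zip(ys,g)))
E
```

```text
t0
140:196/199 141:197/198 142:196/198 143:196/198 144:196/198 145:196/198 146:196/198 147:196/198 148:196/197 149:195/196 150:194/195 151:190/191 152:182/183 153:171/171 154:151/150 155:125/123 156:99/97 157:80/80 158:70/76 159:66/80 160:65/89 161:68/103 162:72/118 163:76/130 164:78/134 165:79/136 166:79/133 167:80/128 168:80/118 169:82/106 170:86/91 171:92/78 172:100/70 173:110/67 174:121/70 175:134/75
t8
140:203/205 141:203/205 142:203/205 143:203/205 144:203/205 145:202/204 146:203/204 147:203/204 148:203/205 149:203/205 150:203/205 151:203/205 152:202/205 153:201/203 154:199/200 155:195/197 156:174/176 157:150/153 158:125/130 159:105/119 160:91/118 161:80/120 162:77/127 163:78/133 164:79/136 165:80/139 166:86/137 167:93/135 168:101/131 169:120/123 170:142/115 171:165/109 172:182/107 173:189/108 174:193/109 175:197/109
s0
140:225/230 141:225/230 142:225/230 143:225/230 144:225/230 145:225/230 146:225/230 147:225/230 148:225/230 149:223/228 150:221/227 151:217/223 152:206/213 153:190/199 154:169/178 155:144/155 156:118/131 157:95/111 158:76/98 159:64/92 160:61/96 161:63/107 162:69/120 163:76/132 164:82/141 165:86/146 166:90/149 167:96/149 168:104/147 169:114/143 170:128/138 171:142/131 172:156/126 173:168/122 174:175/118 175:180/117
s8
140:224/229 141:224/229 142:224/229 143:224/229 144:224/229 145:224/229 146:224/229 147:224/229 148:224/229 149:224/229 150:224/229 151:224/229 152:223/229 153:223/228 154:219/224 155:212/218 156:199/206 157:176/185 158:148/164 159:122/149 160:103/143 161:94/146 162:91/150 163:89/152 164:90/154 165:89/154 166:86/150 167:80/140 168:71/124 169:59/103 170:48/83 171:39/69 172:35/61 173:33/57 174:32/56 175:32/56
```

There may be a 1–2 mm gap left, probably from the +y finger dragging the rib back as I let go. There's time to spare, so I'll nudge the rib again with closed fingers from the -y side only. I also need to undo the 8° tilt.

```bash
python3 -m crank '[{"grip":0,"offset":[0,0,0],"twist":[8.5,1,1]},{"grip":0,"offset":[18,-45,0],"twist":[0,0,0]},{"grip":0,"offset":[18,-45,0],"twist":[0,0,0]},{"grip":0,"offset":[18,-45,0],"twist":[0,0,0]},{"grip":0,"offset":[18,-45,0],"twist":[0,0,0]},{"grip":0,"offset":[18,-45,0],"twist":[0,0,0]},{"grip":0,"offset":[18,-45,0],"twist":[0,0,0]},{"grip":0,"offset":[18,-40,0],"twist":[0,0,0]},{"grip":0,"offset":[0,0,0],"twist":[0,0,0]}]'
python3 -c "
from h import *
st()"
```

```text
clock: 14.15
ee_pos: [0.5319, 0.015, 0.2822]
tool_rot: [-3.077, 0.595, 0.013]
force: [-0.3, -0.1, 0.3]
finger_gap: 0.0006
t 14.15 pos [0.5319 0.015  0.2822] box [-18.5  -0.3] F [-0.3 -0.1  0.3] gap 0.0006 Fbox -0.2 -0.2
toolx,y in box deg [1.4, -88.6] z [-0.007  0.009 -1.   ]
```

```bash
python3 -m crank '[{"grip":0,"offset":[18,-38,0],"twist":[0,0,1.4]},{"grip":0,"offset":[0,0,50],"twist":[0,0,0]},{"grip":0,"offset":[0,0,50],"twist":[0,0,0]},{"grip":0,"offset":[0,0,40],"twist":[0,0,0]},{"grip":0,"offset":[0,0,0],"twist":[0,0,0]}]'
python3 -c "
from h import *
st()"
```

```text
clock: 14.78
ee_pos: [0.5597, 0.0496, 0.1368]
tool_rot: [-3.074, 0.622, 0.02]
force: [-0.4, -0.0, -0.1]
finger_gap: 0.0002
t 14.78 pos [0.5597 0.0496 0.1368] box [-6.6 42.4] F [-0.4 -0.  -0.1] gap 0.0002 Fbox -0.4 -0.2
toolx,y in box deg [0.4, -89.6] z [-0.011  0.008 -1.   ]
```

```bash
python3 -m crank '[{"grip":0,"offset":[4,4,20],"twist":[0,0,0]},{"grip":0,"offset":[2,0,14],"twist":[0,0,0]},{"grip":0,"offset":[0,0,6],"twist":[0,0,0]},{"grip":0,"offset":[0,0,0],"twist":[0,0,0]}]'
python3 -c "
from h import *
st()"
```

```text
clock: 15.28
ee_pos: [0.5665, 0.0448, 0.1007]
tool_rot: [-3.071, 0.618, 0.007]
force: [-0.3, 0.3, 0.2]
finger_gap: 0.0004
t 15.28 pos [0.5665 0.0448 0.1007] box [ 1.5 40.8] F [-0.3  0.3  0.2] gap 0.0004 Fbox -0.4 0.2
toolx,y in box deg [0.5, -89.5] z [-0.003  0.009 -1.   ]
```

```bash
python3 -m crank '[{"grip":0,"offset":[0,0,9],"twist":[0,0,0]},{"grip":0,"offset":[0,-6,0],"twist":[0,0,0]},{"grip":0,"offset":[0,-5,0],"twist":[0,0,0]},{"grip":0,"offset":[0,-3,0],"twist":[0,0,0]}]'
python3 -c "
from h import *
st()"
python3 -m crank '[{"grip":0,"offset":[0,-3,0],"twist":[0,0,0]},{"grip":0,"offset":[0,-3,0],"twist":[0,0,0]}]'
python3 -c "
from h import *
st()"
```

```text
clock: 15.78
ee_pos: [0.5734, 0.0592, 0.0929]
tool_rot: [-3.07, 0.617, 0.002]
force: [0.0, -0.3, -0.2]
finger_gap: 0.0006
t 15.78 pos [0.5734 0.0592 0.0929] box [ 2.2 56.7] F [ 0.  -0.3 -0.2] gap 0.0006 Fbox 0.2 -0.3
toolx,y in box deg [0.6, -89.4] z [ 0.    0.01 -1.  ]
clock: 16.02
ee_pos: [0.575, 0.063, 0.093]
tool_rot: [-3.073, 0.618, 0.005]
force: [-3.2, -5.8, 3.6]
finger_gap: 0.0003
t 16.02 pos [0.575 0.063 0.093] box [ 2.1 60.8] F [-3.2 -5.8  3.6] gap 0.0003 Fbox -0.6 -6.6
toolx,y in box deg [0.5, -89.5] z [-0.002  0.007 -1.   ]
```

```bash
python3 -m crank '[{"grip":0,"offset":[0,-4,0],"twist":[0,0,0]},{"grip":0,"offset":[0,-4,0],"twist":[0,0,0]}]'
python3 -c "
from h import *
st()"
python3 -m crank '[{"grip":0,"offset":[0,-6,0],"twist":[-1,0,0]},{"grip":0,"offset":[0,-6,0],"twist":[0,0,0]}]'
python3 -c "
from h import *
st()"
```

```text
clock: 16.27
ee_pos: [0.5748, 0.0629, 0.0932]
tool_rot: [3.074, -0.626, -0.013]
force: [-3.1, -5.4, 3.4]
finger_gap: 0.0005
t 16.27 pos [0.5748 0.0629 0.0932] box [ 2.  60.6] F [-3.1 -5.4  3.4] gap 0.0005 Fbox -0.7 -6.2
toolx,y in box deg [0.3, -89.7] z [-0.009 -0.002 -1.   ]
clock: 16.52
ee_pos: [0.5745, 0.0627, 0.0936]
tool_rot: [3.039, -0.63, -0.032]
force: [-4.6, -7.6, 5.1]
finger_gap: 0.0005
t 16.52 pos [0.5745 0.0627 0.0936] box [ 1.8 60.3] F [-4.6 -7.6  5.1] gap 0.0005 Fbox -1.2 -8.7
toolx,y in box deg [-0.1, -90.1] z [-0.028 -0.033 -0.999]
```

The rib doesn't move as the force rises, so the cover is against the wall. I'll retreat in -y, then up, and check.

```bash
python3 -m crank '[{"grip":0,"offset":[0,10,0],"twist":[2,1,0]},{"grip":0,"offset":[0,8,-5],"twist":[0,0,0]},{"grip":0,"offset":[0,0,-50],"twist":[0,0,0]},{"grip":0,"offset":[0,0,-60],"twist":[0,0,0]},{"grip":0,"offset":[-20,50,-50],"twist":[0,0,0]},{"grip":0,"offset":[-30,55,0],"twist":[0,0,0]},{"grip":0,"offset":[-30,55,0],"twist":[0,0,0]},{"grip":0,"offset":[-30,55,0],"twist":[0,0,0]},{"grip":0,"offset":[-30,55,0],"twist":[0,0,0]},{"grip":0,"offset":[-20,55,0],"twist":[0,0,0]}]'
python3 -m crank '[{"grip":0,"offset":[0,50,0],"twist":[0,0,0]},{"grip":0,"offset":[0,0,0],"twist":[0,0,0]}]'
python3 - <<'E'
from ang import *
st(); snap('top','t9'); snap('scene','s9')
a=cv2.imread('pics/t9.png')[85:225,115:335]; cv2.imwrite('pics/t9z.png',cv2.resize(a,None,fx=3.5,fy=3.5,interpolation=cv2.INTER_CUBIC))
for f in('t9','s9'):
    p,d,c=load(f); P=cloud(p,d,c); hsv=cv2.cvtColor(p,cv2.COLOR_RGB2HSV)
    B=box(P); inb=(abs(B[...,0])<115)&(abs(B[...,1])<175)
    k=(hsv[...,2]<70)&(P[...,2]>.1)&(P[...,2]<.12)&inb
    w=(hsv[...,1]<50)&(hsv[...,2]>150)&(abs(P[...,2]-.081)<.004)&inb&(abs(B[...,0])<70)
    print(f,'rib',box(np.median(P[k],0)).round(1),'cover y',np.percentile(B[w][:,1],[1,99]).round(1))
ang('t9',(240,280,140,170)); ang('s9',(220,260,205,240))
E
```

```text
clock: 17.77
ee_pos: [0.3008, -0.1823, 0.2602]
tool_rot: [3.077, -0.617, 0.029]
force: [1.3, -1.6, 0.9]
finger_gap: 0.0005
clock: 18.02
ee_pos: [0.2791, -0.232, 0.2621]
tool_rot: [3.074, -0.628, 0.037]
force: [-0.1, 1.1, -0.9]
finger_gap: 0.0005
t 18.02 pos [ 0.2791 -0.232   0.2621] box [-153.  -327.2] F [-0.1  1.1 -0.9] gap 0.0005 Fbox -0.5 1.0
toolx,y in box deg [0.2, -89.8] z [ 0.022 -0.009 -1.   ]
t9 rib [-5.3 80.8] cover y [ 10.  156.7]
s9 rib [ 2.6 85.4] cover y [  9.6 156.7]
t9 95 cap [ 43.2705621 -94.9848332] sleeve [ 41.59007085 -47.50741895] angle deg by line -90.53612 by cap 87.97282817381
s9 116 cap [ 43.70008586 -97.85327551] sleeve [ 48.78711913 -45.50938636] angle deg by line 91.00769 by cap 95.55085007803163
```

View pics/t9z.png

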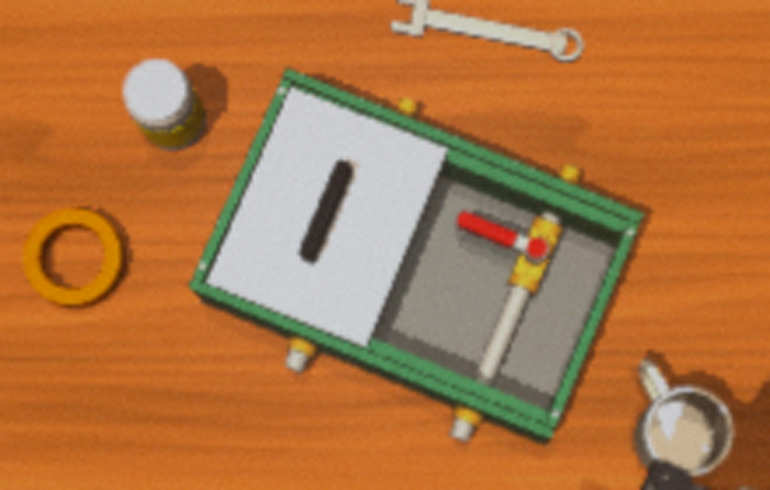

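The cover now sits flush at the +y end, the red handle lies straight across its pipe, and the tin, tape, wrench and mug have not moved. Handing in.

```bash
python3 -c "
from h import *
print(arm.job_done())"
```

```text
the job is handed in; nothing more can be done
None
```

The red valve is shut. I slid the cover by its rib to the box's +y end, over the blue valve, and then pushed the red handle round to its stop. After that I nudged the rib once more, because the first release seemed to leave a gap of 1–2 mm. I handed the job in at about 18 s.

**Last checks**
- **Handle:** the clearest view, from the wrist camera, put it at 90–91° across the pipe, and it stalled against the stop at about 19 N. Rougher readings from the top and scene cameras ran from 88° to 95.5°. The top view's line fit gave −90.5°, which is the same line read in the opposite direction.
- **Cover:** it stopped moving under about 9 N of push at the end wall and still lies flat in its tracks. The cameras put its centre at 81–85 mm, where 85 is nominal. The nudge shifted it by less than 1 mm, so a residual gap of 1–2 mm can't be ruled out from the pictures alone.
- **Everything else:** the tin, mug, tape and wrench look unmoved in the pictures. The blue handle was never touched; the cover now hides it, so I couldn't check it at the end. The arm was left clear of everything.

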